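Bed the loudspeaker in its job tray and dock the tray

ROBOT

A 6-joint arm with a two-finger parallel gripper is mounted at the origin on the work surface. World frame = base frame: x ahead of the robot, y to its left, z up, the work surface at z = 0. Lengths are in m, angles in rad, forces in N, time in s.
With the tool pointing down it reaches from about 0.25 to 0.725 m from the base axis. Payload 4 kg.
Tool frame: the origin (TCP) lies at the very end of the fingers, on their centre line; the grasp point (between the pads) lies 19 mm behind it; z points along the fingers, y is the line along which they close (so a half turn about z gives the same grasp; the last joint's range is limited). The gripper opens to 85 mm and grips with 20 to 120 N. Pads are 22 mm wide; open, the fingers measure 114 mm over their backs; the gripper's body (76 mm by 85 mm) begins 54 mm behind the grasp point. The pads swing forward as they close: fully open they stand 13 mm farther back than shut.
Start: joints at [-1.227, 0.241, 0.005, 1.335, 0, 1.571], TCP at [0.169, -0.471, 0.231] pointing down, gripper open.
Joint ranges: [-2.72, 2.72], [-1.05, 1.87], [-1.09, 1.28], [-1.99, 2.15], [-1.42, 1.44], [-3.14, 3.14]. Speed limits (rad/s): [2.79, 2.79, 3.14, 3.14, 3.14, 3.14].

INTERFACE

Orientations are given as a unit quaternion [x, y, z, w].
In Python, from workcell import monitor, viewer, job gives the robot as it stands.
- The arm moves only by the tool arm_command, never from a script. Its argument "increments" is a list of rows, each an object of numbers: "dx", "dy", "dz": the shift along the tool's x, y, z in cm; "wx", "wy", "wz": the turn, a rotation vector about the tool's x, y, z in rad; "grip": the finger opening in cm, from 0 to 8.54. In form: [{"dx": .., "dy": .., "dz": .., "wx": .., "wy": .., "wz": .., "grip": ..}, ...]. A call has 1 to 10 rows; each row is the pose to reach, as a shift and turn from the pose commanded when the call began, along the tool's axes at that moment; what a row does not reach only later rows make up. A row lasts 1/10 s, in which the tool goes at most 50 mm and 8.59 degrees, less where a joint would pass 70% of its speed; a pose out of reach is approached as far as the arm can. A call with a gripper value outside its range is refused whole. The fingers move at their own pace and stop on an object; the grip force is fixed at half the most. Time passes only in rows, so rows that repeat a pose let the fingers close. It gives the time, the measured TCP pose, the force, the opening and the grip force at its end, in the units of the state.
- monitor.get_obs(): the state, without advancing time (a new reading comes with each control period).
- viewer.camera(name): name is "scene" or "top" or "wrist"; returns (picture, depth): 480x640x3 uint8, red, green, blue; 480x640 float32, m along the optical axis (not along the pixel's ray), 0 where there is no reading.
- viewer.get_calibration(name): a dict with "fovy" (degrees; the focal length in pixels is half the picture's height over the tangent of half this angle, whatever the lens; pixels are square), "cx", "cy" (the principal point, pixels), "view" (4x4, takes a point from world to camera coordinates). Camera axes: x right, y up, looking along -z (the intrinsics and any distortion apply to the point x, -y, -z); pixel columns grow to the right and rows downward; lengths in m; the calibration is good to about 2 mm. A picture is of the moment at which its call begins: read the wrist's pose just before it. get_calibration takes no time and is no camera call; for the wrist camera it gives the pose at the moment of the call.
- job.job_done(): hands the job in; it is judged then, once.
The state is a dict: "clock": time; "joint_pos": joint angles; "joint_vel": joint speeds; "tau": joint torques, N m; "eef_pos": TCP position; "tool_rot": TCP orientation; "ft_force": force on the tool from outside, world axes, zero at the start; "ft_torque": the same for the moment, N m; "grip_width": finger opening in m; "grasp_force": force on a finger pad.
Only numpy, scipy, OpenCV 4.12 (cv2) and the standard library are available. Lean on these libraries where they do the work, as an engineer would, in place of code of your own. Each camera call takes 0.05 s, during which the arm holds its last target. There are 200 camera calls.

TASK

The repaired portable loudspeaker stands upright on its job tray: tip it over away from the tray's pull fin so that it lies on its side across both V-blocks of the tray. Then slide the loaded tray along the bench into the empty dock, fully home against the dock's rear stop, with the speaker still lying in the V-blocks. Leave the other things on the bench where they are.

Things in the scene. Friction and masses are not known exactly. Their poses are not given: they have to be found in the camera images.
- speaker: cylindrical portable loudspeaker, grey cloth with black rubber ends, 60 mm diameter, 120 mm long, about 0.35 kg. Origin: centre of its bottom end; z runs along its length to the top end. It starts standing on the tray, between the pull fin and the V-blocks, about 50 mm behind the tray's centre
- speaker_mid (a point): middle of the loudspeaker's length, on its axis (60 mm from either end)
- tray: loose aluminium job tray, base plate 250 x 120 x 6 mm, about 0.3 kg. Origin: underside centre; x along its length from the pull fin towards the V-blocks (into the dock), z up. Bare plate from x = -90 to 15 mm. A 90 mm wide, 36 mm high end wall at x = 115 to 120 mm
- tray_fin (a point): grip point on the tray's black pull fin: upright plate 30 mm long (tray x), 12 mm thick (tray y), centred at tray x = -105 mm, reaching from the base plate to 58 mm above the bench; the point is 36 mm above the bench. Pinch it from above across its 12 mm
- tray_cradle (a point): on the common axis of the tray's two black rubber V-blocks, midway between them (tray x = 52.5 mm, 38 mm over the bench). Each block is 25 mm long, 90 mm wide, 36 mm high, with 45-degree sides; they are centred at tray x = 27.5 and 77.5 mm. A speaker lying in both has its axis through here along tray x
- dock: the empty dock, grey steel, fixed to the bench. Origin: middle of its mouth, at bench height; x from its mouth to its rear stop. Two side guides 130 mm apart inside, x = 0 (mouth) to 190 mm, lead-in flares out to x = -31 mm; lips 14 to 19 mm high overhang the tray's edges by 10 mm; rear stop face at x = 185 mm, 30 mm high. No floor: the tray slides on the bench
- dock_home (a point): where the tray's origin must be when the tray is fully home: on the dock's midline, dock x = 60 mm, at bench height; the fin then stays outside, 45 mm before the mouth
- full_dock: the other, occupied dock: same shape and axes, with a tray and a white radio case (41 mm high) fixed in it; leave it
- cutters_a: side cutters lying flat, red and black grips, 145 x 75 mm, 14 mm high; bystander
- cutters_b: second pair of side cutters, the same; bystander
- helper: helping-hand stand with a magnifier, 80 x 140 mm, 175 mm high; bystander
- goggles: white-framed safety glasses, 140 x 140 mm, 52 mm high; bystander
- torch: black pocket torch standing on its tail, 36 mm diameter, 130 mm high; bystander
- driver: screwdriver lying flat, about 200 mm long; bystander
- dish: grey parts dish 110 x 80 x 28 mm; bystander
Mind the look-alikes: they are no part of the job. Leave any blue, purple or yellow look-alike of the speaker alone.

How it is judged:
On the way:
1. the speaker lies at rest on its side in both V-blocks while the tray is still outside the dock (angle between speaker's own z axis and vertical between 1.45 and 1.69 rad and x of speaker_mid in the frame of tray between 0.02 and 0.08 m and y of speaker_mid in the frame of tray between -0.008 and 0.008 m and z of speaker_mid in the frame of tray between 0.03 and 0.046 m and angle between the z axis of speaker and the x axis of tray, either way round below 0.12 rad and linear speed of speaker below 0.03 m/s and horizontal distance between tray and dock_home above 0.06 m), for 0.3 s.
At the end, for the whole second after the job is handed in: Tray home in the empty dock: within 8 mm along and across, 0.09 rad, flat, at rest. Speaker at rest on its side in both V-blocks: axis level and along the tray within 0.12 rad, its middle 20 to 80 mm ahead of the tray's centre, within 8 mm of its midline, 30 to 46 mm over its underside (angle between speaker's own z axis and vertical between 1.45 and 1.69 rad and x of speaker_mid in the frame of tray between 0.02 and 0.08 m and y of speaker_mid in the frame of tray between -0.008 and 0.008 m and z of speaker_mid in the frame of tray between 0.03 and 0.046 m and angle between the z axis of speaker and the x axis of tray, either way round below 0.12 rad and linear speed of speaker below 0.03 m/s and x of tray in the frame of dock_home between -0.008 and 0.008 m and y of tray in the frame of dock_home between -0.008 and 0.008 m and z of tray in the frame of dock_home below 0.004 m and angle between the x axis of tray and the x axis of dock, either way round below 0.09 rad and linear speed of tray below 0.02 m/s); the robot touches nothing.
It fails at once if a bystander (cutters, helping hand, glasses, torch, screwdriver, dish) is moved more than 40 mm (distance of any of cutters_a, cutters_b, helper, goggles, torch, driver, dish from where it was at the start of the episode above 0.04 m).
It also fails if it takes over 72 s, if anything falls off the work surface, if the arm or the gripper's body presses on something with over 40 N, if the wrist force passes 120 N, or if a joint passes its speed limit or range.

## Working session

There is one attempt and no reset: what is moved stays moved. The work goes in short steps, Python scripts to look and compute and a tool call to move; the robot and the scene stay as the last step left them, time stands still between calls to the robot, and variables do not carry over. Pictures are saved under pics/ and viewed, at most 10 in all, crops included, and the job is handed in when it is done.

Besides the shell and the picture viewer there is one more tool, called after "Emit:" by a JSON object that holds its "name" and its "arguments". arm_command: Moves the arm, as the interface text tells. Its arguments: {"type":"object","properties":{"increments":{"type":"array","items":{"type":"object","properties":{"dx":{"type":"number"},"dy":{"type":"number"},"dz":{"type":"number"},"wx":{"type":"number"},"wy":{"type":"number"},"wz":{"type":"number"},"grip":{"type":"number"}}}}},"required":["increments"]}

```bash
mkdir -p pics; cat > h.py <<'E'
import numpy as np,cv2
from workcell import monitor,viewer,job
def cal(n):
    c=viewer.get_calibration(n); return c
def ray(c,u,v):
    f=240/np.tan(np.radians(c['fovy'])/2); V=np.array(c['view']); R=V[:3,:3];t=V[:3,3]
    d=np.stack([(np.asarray(u,float)-c['cx'])/f,-(np.asarray(v,float)-c['cy'])/f,-np.ones(np.shape(u))],-1)
    return -R.T@t, d@R   # origin, world dirs (unit depth)
def plane(c,u,v,z):
    o,d=ray(c,u,v); s=(z-o[2])/d[...,2]; return o+d*s[...,None]
def depthpts(c,dep):
    v,u=np.mgrid[:480,:640]; o,d=ray(c,u,v); return o+d*dep[...,None]
def proj(c,p):
    f=240/np.tan(np.radians(c['fovy'])/2); V=np.array(c['view']); q=V[:3,:3]@np.asarray(p)+V[:3,3]
    return c['cx']+f*q[0]/-q[2], c['cy']-f*q[1]/-q[2]
E
python3 - <<'E'
from h import *
for n in('top','scene'):
    p,d=viewer.camera(n); cv2.imwrite(f'pics/{n}0.png',p[...,::-1]); np.savez(f'{n}0.npz',p=p,d=d); c=cal(n); print(n,c)
o=monitor.get_obs();print({k:np.round(v,3) for k,v in o.items()})
E
ls; ls pics
```

```text
top {'fovy': 55.77922463076641, 'cx': 320.3749557163372, 'cy': 232.8905532053849, 'view': array([[ 0.00911534, -0.99977833,  0.01897907, -0.00530797],
       [ 0.98522105,  0.01222593,  0.17085081, -0.5798118 ],
       [-0.17104498,  0.01714121,  0.9851141 , -0.85596226],
       [ 0.        ,  0.        ,  0.        ,  1.        ]])}
scene {'fovy': 46.17362021112448, 'cx': 307.15180534945677, 'cy': 238.5758240678203, 'view': array([[-0.78327696,  0.62139827, -0.01847679,  0.45470831],
       [-0.46175547, -0.56163203,  0.68655033,  0.2388667 ],
       [ 0.41624403,  0.54629081,  0.72684748, -1.68294229],
       [ 0.        ,  0.        ,  0.        ,  1.        ]])}
{'clock': np.float64(0.1), 'joint_pos': array([-1.227,  0.241,  0.004,  1.335, -0.   ,  1.571]), 'joint_vel': array([-0.001, -0.002,  0.006, -0.   ,  0.001, -0.001]), 'tau': array([-0.0000e+00, -3.7314e+01,  2.5301e+01,  1.1000e-02, -0.0000e+00,
        0.0000e+00]), 'eef_pos': array([ 0.168, -0.47 ,  0.23 ]), 'tool_rot': array([ 0.985,  0.171, -0.   , -0.001]), 'ft_force': array([-0.571,  0.005,  0.743]), 'ft_torque': array([-0.011, -0.013, -0.024]), 'grasp_force': np.float64(0.0), 'grip_width': np.float64(0.086)}
h.py
pics
scene0.npz
top0.npz
scene0.png
top0.png
```

View pics/top0.png

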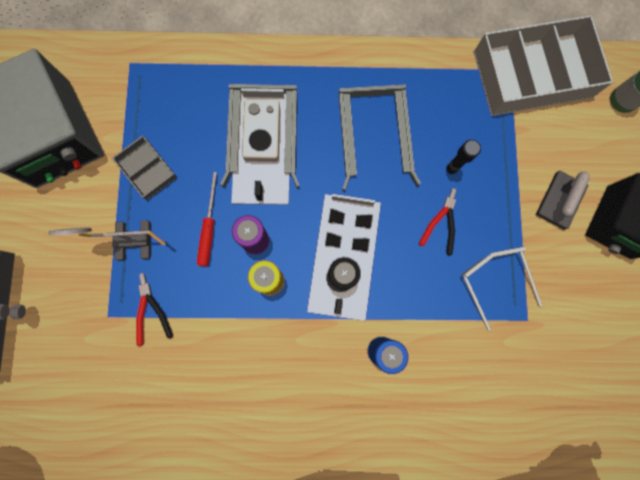

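View pics/scene0.png

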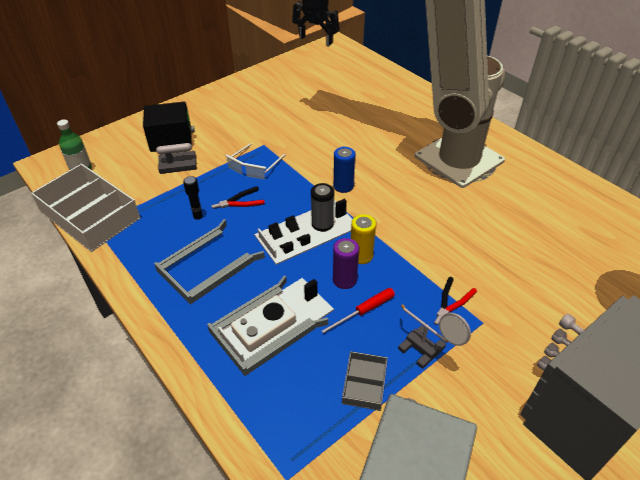

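Candidates for the speaker in the top view: grey with black ends, standing on the tray (344,272); purple (249,233); yellow (265,277); blue (390,357). The grey one fits the description. The empty dock is at (380,135) and the occupied one at (262,135). I'll check the choice in one crop and measure.

```bash
cat > m.py <<'E'
from h import *
def tray(p,c):
    hsv=cv2.cvtColor(p,cv2.COLOR_RGB2HSV)
    m=((hsv[...,1]<50)&(hsv[...,2]>150)).astype(np.uint8)
    return m
E
python3 - <<'E'
from m import *
z=np.load('top0.npz');p,d=z['p'],z['d'];c=cal('top')
P=depthpts(c,d); print('bench z',np.median(P[300:310,150:250,2]),'cam',ray(c,0,0)[0])
m=tray(p,c); m[:,:300]=0;m[:,400:]=0;m[:185]=0;m[325:]=0
n,l,s,ce=cv2.connectedComponentsWithStats(m);i=1+np.argmax(s[1:,4]);cn=np.argwhere(l==i)[:,::-1].astype(np.float32)
W=plane(c,cn[:,0],cn[:,1],0.006)
# restrict to edge-lines: use minAreaRect on hull
for k in(P[l==i],W):
    r=cv2.minAreaRect((k[:,:2]*1000).astype(np.float32));print(r, cv2.boxPoints(r).tolist())
print('px',cv2.boxPoints(cv2.minAreaRect(cn)).tolist())
# speaker top
Q=P[240:305,310:375].reshape(-1,3);t=Q[(Q[:,2]>.115)&(Q[:,2]<.14)];print('spk top',len(t),np.median(t,0),t.min(0),t.max(0))
r,ctr=cv2.minEnclosingCircle((t[:,:2]*1000).astype(np.float32));print(r,ctr)
# fin
F=P[295:318,325:352].reshape(-1,3);F=F[(F[:,2]>.045)&(F[:,2]<.065)];print('fin',len(F),F.mean(0),F.min(0),F.max(0))
# heights around dock
D=P[75:195,330:430];
for lo,hi in((.01,.024),(.024,.04)):
    k=D[(D[...,2]>lo)&(D[...,2]<hi)];print(lo,len(k),cv2.minAreaRect((k[:,:2]*1000).astype(np.float32)),k.min(0),k.max(0))
print('maxz dock',np.percentile(D[...,2],[50,90,99]))
cv2.imwrite('pics/crop.png',cv2.resize(p[170:330,290:450,::-1],(640,640))[:600])
cv2.imwrite('pics/crop2.png',cv2.resize(p[70:330,290:450,::-1],None,fx=2.3,fy=2.3,interpolation=2))
# sides heights of other things
for nm,(u,v) in dict(purple=(249,233),yellow=(265,277),blue=(390,357),torch=(468,150),goggleL=(467,275)).items():
    q=P[v-3:v+4,u-3:u+4].reshape(-1,3);print(nm,np.median(q,0).round(3))
E
```

```text
bench z 0.00017836880629062968 cam [0.42488313 0.01645418 0.94238255]
((531.97705078125, -43.848060607910156), (130.50381469726562, 266.197998046875), 81.6912841796875) [[390.8457336425781, -89.18136596679688], [654.2496948242188, -127.64877319335938], [673.1083984375, 1.4852447509765625], [409.70440673828125, 39.95265197753906]]
((533.8654174804688, -43.351043701171875), (130.63185119628906, 268.7707214355469), 82.07888793945312) [[391.7611083984375, -89.52418518066406], [657.9674072265625, -126.5633544921875], [675.9697265625, 2.8220977783203125], [409.763427734375, 39.86126708984375]]
px [[300.0, 319.0], [316.39306640625, 191.9539337158203], [380.32861328125, 200.20367431640625], [363.935546875, 327.249755859375]]
spk top 846 [ 0.49414963 -0.04105553  0.12514303] [ 0.46528713 -0.07049793  0.11627498] [ 0.52334874 -0.01221674  0.12963114]
(494.98748779296875, -41.32252502441406) 29.763824462890625
fin 101 [ 0.43692546 -0.03541719  0.05657951] [ 0.42255557 -0.04216389  0.0469741 ] [ 0.45126511 -0.02846995  0.06078506]
0.01 2062 ((795.3936767578125, -119.00533294677734), (219.20318603515625, 164.1655731201172), 4.694148063659668) [ 0.67968062 -0.20959936  0.0100822 ] [ 0.90818035 -0.03742888  0.02395878]
0.024 325 ((789.8068237304688, -101.56224822998047), (238.8350067138672, 178.02696228027344), 4.703164577484131) [ 0.66399338 -0.19776428  0.02401183] [ 0.91564507 -0.02258251  0.03592347]
maxz dock [0.00046521 0.01944792 0.03002209]
purple [0.566 0.133 0.12 ]
yellow [0.486 0.101 0.12 ]
blue [ 0.347 -0.123  0.12 ]
torch [ 0.728 -0.275  0.13 ]
goggleL [ 0.501 -0.295  0.028]
```

View pics/crop2.png

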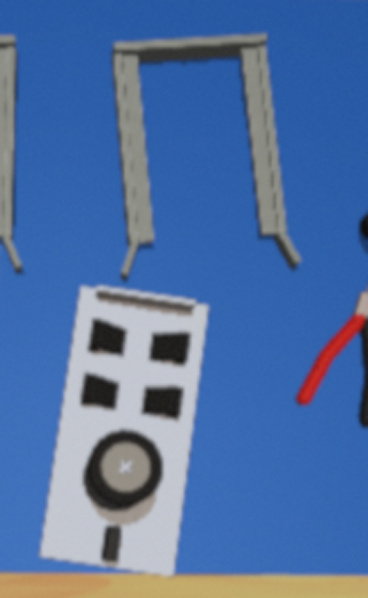

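The crop shows the grey/black-ended speaker (its centre at about (125,467) in the crop) on the white tray between the fin (111,544) and the four V-block pads. The choice stands. Next I'll refine the tray and dock axes with line fits.

```bash
cat >> m.py <<'E'
def fit(pts): # returns point, angle
    vx,vy,x,y=cv2.fitLine((pts[:,:2]*1000).astype(np.float32),cv2.DIST_HUBER,0,.01,.01).ravel()
    if vx<0: vx,vy=-vx,-vy
    return np.array([x,y]),np.degrees(np.arctan2(vy,vx))
def edges(mask,c,z,r0,r1):
    L,R=[],[]
    for v in range(r0,r1):
        u=np.flatnonzero(mask[v]); 
        if len(u)>10: L.append((u[0]-.5,v));R.append((u[-1]+.5,v))
    L,R=np.array(L),np.array(R)
    return fit(plane(c,L[:,0],L[:,1],z)),fit(plane(c,R[:,0],R[:,1],z))
E
python3 - <<'E'
from m import *
z=np.load('top0.npz');p,d=z['p'],z['d'];c=cal('top');P=depthpts(c,d)
m=tray(p,c); m[:,:300]=0;m[:,400:]=0;m[:185]=0;m[325:]=0
n,l,s,ce=cv2.connectedComponentsWithStats(m);i=1+np.argmax(s[1:,4]);m=(l==i)
print('tray L,R',edges(m,c,.006,205,305))
# bottom edge
B=[(u,np.flatnonzero(m[:,u])[-1]+.5) for u in range(316,358)];B=np.array(B,float);print('back edge',fit(plane(c,B[:,0],B[:,1],.006)))
hsv=cv2.cvtColor(p,cv2.COLOR_RGB2HSV);g=(hsv[...,1]<90)
g[:,:330]=0;g[:,430:]=0;g[:75]=0;g[195:]=0
for v in(100,120,140,160,170):
    u=np.flatnonzero(g[v]);sp=np.split(u,np.flatnonzero(np.diff(u)>1)+1)
    print(v,[[a[0],a[-1]] for a in sp if len(a)>2],[plane(c,np.array([a[0]-.5,a[-1]+.5]),np.array([v,v]),.019)[:,:2].round(4).tolist() for a in sp if len(a)>2])
yy,xx=np.nonzero(g);W=P[yy,xx];k=(W[:,2]>.024)&(W[:,2]<.034)
st=W[k&(W[:,0]>.85)];print('stop',st.min(0),st.max(0),fit(st[:,[1,0,2]]))
gl=W[(W[:,2]>.016)&(W[:,2]<.023)&(W[:,0]<.86)&(W[:,0]>.72)]
mid=-.115
for q in(gl[gl[:,1]>mid],gl[gl[:,1]<mid]):print('lip',len(q),fit(q),q.mean(0))
print('mouth rows',[ (v,P[v,:,0][g[v]].min().round(3)) for v in range(168,192,3) if g[v].any()])
E
```

```text
tray L,R ((array([585.91144  ,   3.8029923], dtype=float32), np.float32(-7.9857297)), (array([ 543.74713, -110.47806], dtype=float32), np.float32(-8.02205)))
back edge (array([409.2796  , -18.370913], dtype=float32), np.float32(-89.4961))
100 [[np.int64(339), np.int64(349)], [np.int64(395), np.int64(406)]] [[[0.8796, -0.0364], [0.8801, -0.0604]], [[0.8819, -0.1589], [0.8824, -0.1852]]]
120 [[np.int64(341), np.int64(351)], [np.int64(398), np.int64(408)]] [[[0.8335, -0.0409], [0.8339, -0.0647]], [[0.8356, -0.1645], [0.8361, -0.1885]]]
140 [[np.int64(343), np.int64(353)], [np.int64(400), np.int64(410)]] [[[0.788, -0.0452], [0.7884, -0.0689]], [[0.7901, -0.168], [0.7905, -0.1917]]]
160 [[np.int64(344), np.int64(355)], [np.int64(402), np.int64(413)]] [[[0.7433, -0.0474], [0.7437, -0.073]], [[0.7452, -0.1713], [0.7456, -0.197]]]
170 [[np.int64(345), np.int64(356)], [np.int64(403), np.int64(414)]] [[[0.7212, -0.0495], [0.7216, -0.075]], [[0.723, -0.173], [0.7234, -0.1986]]]
stop [ 0.8611058  -0.18106618  0.02401183] [ 0.9133114  -0.03685906  0.03319649] (array([-107.98919,  903.35657], dtype=float32), np.float32(-4.4780707))
lip 584 (array([789.7824 , -57.23086], dtype=float32), np.float32(5.3414364)) [ 0.79014267 -0.05716274  0.01920043]
lip 594 (array([ 790.511  , -180.26598], dtype=float32), np.float32(4.8456817)) [ 0.7906866  -0.180218    0.01899165]
mouth rows [(168, np.float64(0.724)), (171, np.float64(0.718)), (174, np.float64(0.711)), (177, np.float64(0.705)), (180, np.float64(0.699)), (183, np.float64(0.691)), (186, np.float64(0.685)), (189, np.float64(0.681))]
```

```bash
cat > g.py <<'E'
from h import *
from scipy.spatial.transform import Rotation as R
import sys
def pose(yaw,beta): # tool z: heading yaw(deg), beta deg below horizontal
    a,b=np.radians(yaw),np.radians(beta); z=np.array([np.cos(a)*np.cos(b),np.sin(a)*np.cos(b),-np.sin(b)])
    y=np.array([np.sin(a),-np.cos(a),0]); return R.from_matrix(np.stack([np.cross(y,z),y,z],1))
def inc(p,yaw,beta,p0=None,r0=None):
    o=monitor.get_obs(); p0=o['eef_pos'] if p0 is None else p0; r0=R.from_quat(o['tool_rot']) if r0 is None else r0
    d=r0.inv().apply(np.array(p)-p0)*100; w=(r0.inv()*pose(yaw,beta)).as_rotvec(); return d.round(2),w.round(3)
E
python3 - <<'E'
from g import *
print(inc([.36,-.03,.30],-8,90)); print(inc([.34,-.02,.30],-8,25,[.36,-.03,.30],pose(-8,90)))
E
```

```text
(array([ 32.88, -35.  ,  -6.89]), array([-0.002,  0.   ,  0.483]))
(array([-2.12, -0.71, -0.  ]), array([ 0.   ,  1.134, -0.   ]))
```

Emit:
{"name": "arm_command", "arguments": {"increments": [{"dx": 2,"dy": -2,"dz": -7,"grip": 8.5},{"dx": 32.9,"dy": -35,"dz": -7,"wz": 0.483,"grip": 8.5},{"dx": 32.9,"dy": -35,"dz": -7,"wz": 0.483,"grip": 8.5},{"dx": 32.9,"dy": -35,"dz": -7,"wz": 0.483,"grip": 8.5},{"dx": 32.9,"dy": -35,"dz": -7,"wz": 0.483,"grip": 8.5},{"dx": 32.9,"dy": -35,"dz": -7,"wz": 0.483,"grip": 8.5},{"dx": 32.9,"dy": -35,"dz": -7,"wz": 0.483,"grip": 8.5},{"dx": 32.9,"dy": -35,"dz": -7,"wz": 0.483,"grip": 8.5},{"dx": 32.9,"dy": -35,"dz": -7,"wz": 0.483,"grip": 8.5},{"dx": 32.9,"dy": -35,"dz": -7,"wz": 0.483,"grip": 8.5}]}}

```text
validation failed for argument at $.in...
```

Emit:
{"name": "arm_command", "arguments": {"increments": [{"dx": 2.0,"dy": -2.0,"dz": -7.0,"wx": 0.0,"wy": 0.0,"wz": 0.0,"grip": 8.5},{"dx": 32.9,"dy": -35.0,"dz": -7.0,"wx": 0.0,"wy": 0.0,"wz": 0.483,"grip": 8.5},{"dx": 32.9,"dy": -35.0,"dz": -7.0,"wx": 0.0,"wy": 0.0,"wz": 0.483,"grip": 8.5},{"dx": 32.9,"dy": -35.0,"dz": -7.0,"wx": 0.0,"wy": 0.0,"wz": 0.483,"grip": 8.5},{"dx": 32.9,"dy": -35.0,"dz": -7.0,"wx": 0.0,"wy": 0.0,"wz": 0.483,"grip": 8.5},{"dx": 32.9,"dy": -35.0,"dz": -7.0,"wx": 0.0,"wy": 0.0,"wz": 0.483,"grip": 8.5},{"dx": 32.9,"dy": -35.0,"dz": -7.0,"wx": 0.0,"wy": 0.0,"wz": 0.483,"grip": 8.5},{"dx": 32.9,"dy": -35.0,"dz": -7.0,"wx": 0.0,"wy": 0.0,"wz": 0.483,"grip": 8.5},{"dx": 32.9,"dy": -35.0,"dz": -7.0,"wx": 0.0,"wy": 0.0,"wz": 0.483,"grip": 8.5},{"dx": 32.9,"dy": -35.0,"dz": -7.0,"wx": 0.0,"wy": 0.0,"wz": 0.483,"grip": 8.5}]}}

```text
clock: 1.1
eef_pos: [0.3509, -0.0503, 0.3001]
tool_rot: [0.998, -0.07, 0.0, 0.0]
ft_force: [1.0, -1.2, 0.2]
grip_width: 0.0851
grasp_force: 0.0
```

```bash
python3 - <<'E'
from g import *
print(inc([.36,-.03,.28],-8,25)); print(inc([.41,-.0293,.139],-8,25))
E
```

```text
(array([ 0.62, -2.14,  2.01]), array([0.   , 1.134, 0.   ]))
(array([ 5.56, -2.91, 16.12]), array([0.   , 1.134, 0.   ]))
```

Emit:
{"name": "arm_command", "arguments": {"increments": [{"dx": 0.6,"dy": -2.1,"dz": 2.0,"wx": 0.0,"wy": 1.134,"wz": 0.0,"grip": 8.5},{"dx": 0.6,"dy": -2.1,"dz": 2.0,"wx": 0.0,"wy": 1.134,"wz": 0.0,"grip": 8.5},{"dx": 0.6,"dy": -2.1,"dz": 2.0,"wx": 0.0,"wy": 1.134,"wz": 0.0,"grip": 8.5},{"dx": 0.6,"dy": -2.1,"dz": 2.0,"wx": 0.0,"wy": 1.134,"wz": 0.0,"grip": 8.5},{"dx": 0.6,"dy": -2.1,"dz": 2.0,"wx": 0.0,"wy": 1.134,"wz": 0.0,"grip": 8.5},{"dx": 0.6,"dy": -2.1,"dz": 2.0,"wx": 0.0,"wy": 1.134,"wz": 0.0,"grip": 8.5},{"dx": 0.6,"dy": -2.1,"dz": 2.0,"wx": 0.0,"wy": 1.134,"wz": 0.0,"grip": 8.5},{"dx": 0.6,"dy": -2.1,"dz": 2.0,"wx": 0.0,"wy": 1.134,"wz": 0.0,"grip": 8.5},{"dx": 0.6,"dy": -2.1,"dz": 2.0,"wx": 0.0,"wy": 1.134,"wz": 0.0,"grip": 8.5},{"dx": 0.6,"dy": -2.1,"dz": 2.0,"wx": 0.0,"wy": 1.134,"wz": 0.0,"grip": 8.5}]}}

```text
clock: 2.1
eef_pos: [0.357, -0.0454, 0.3017]
tool_rot: [0.848, -0.053, 0.525, 0.034]
ft_force: [-0.4, 0.6, 0.0]
grip_width: 0.0851
grasp_force: 0.0
```

```bash
python3 - <<'E'
from g import *
o=monitor.get_obs(); print(o['joint_pos'].round(2), o['eef_pos'].round(3),R.from_quat(o['tool_rot']).as_matrix()[:,2].round(3))
print(inc([.41,-.0293,.139],-8,25))
E
```

```text
[-0.12 -0.91 -1.09  0.28 -0.    3.14] [ 0.357 -0.045  0.302] [ 0.888 -0.114 -0.446]
(array([-12.31,  -2.3 ,  11.77]), array([-0.011,  0.025,  0.008]))
```

Emit:
{"name": "arm_command", "arguments": {"increments": [{"dx": 0.0,"dy": 0.0,"dz": 2.0,"wx": 0.0,"wy": 0.0,"wz": -0.14,"grip": 8.5},{"dx": 0.0,"dy": 0.0,"dz": 4.0,"wx": 0.0,"wy": 0.0,"wz": -0.29,"grip": 8.5},{"dx": 0.0,"dy": 0.0,"dz": 5.0,"wx": 0.0,"wy": 0.0,"wz": -0.43,"grip": 8.5},{"dx": 0.0,"dy": 0.0,"dz": 5.0,"wx": 0.0,"wy": 0.0,"wz": -0.58,"grip": 8.5},{"dx": 0.0,"dy": 0.0,"dz": 5.0,"wx": 0.0,"wy": 0.0,"wz": -0.72,"grip": 8.5},{"dx": 0.0,"dy": 0.0,"dz": 5.0,"wx": 0.0,"wy": 0.0,"wz": -0.87,"grip": 8.5},{"dx": 0.0,"dy": 0.0,"dz": 5.0,"wx": 0.0,"wy": 0.0,"wz": -1.0,"grip": 8.5},{"dx": 0.0,"dy": 0.0,"dz": 5.0,"wx": 0.0,"wy": 0.0,"wz": -1.15,"grip": 8.5},{"dx": 0.0,"dy": 0.0,"dz": 5.0,"wx": 0.0,"wy": 0.0,"wz": -1.3,"grip": 8.5},{"dx": 0.0,"dy": 0.0,"dz": 5.0,"wx": 0.0,"wy": 0.0,"wz": -1.45,"grip": 8.5}]}}

```text
clock: 3.1
eef_pos: [0.4041, -0.0514, 0.2906]
tool_rot: [0.673, 0.527, 0.365, 0.369]
ft_force: [0.9, -0.5, 0.5]
grip_width: 0.0852
grasp_force: 0.0
```

Emit:
{"name": "arm_command", "arguments": {"increments": [{"dx": 0.0,"dy": 0.0,"dz": 0.0,"wx": 0.0,"wy": 0.0,"wz": -0.14,"grip": 8.5},{"dx": 0.0,"dy": 0.0,"dz": 0.0,"wx": 0.0,"wy": 0.0,"wz": -0.29,"grip": 8.5},{"dx": 0.0,"dy": 0.0,"dz": 0.0,"wx": 0.0,"wy": 0.0,"wz": -0.43,"grip": 8.5},{"dx": 0.0,"dy": 0.0,"dz": 0.0,"wx": 0.0,"wy": 0.0,"wz": -0.58,"grip": 8.5},{"dx": 0.0,"dy": 0.0,"dz": 0.0,"wx": 0.0,"wy": 0.0,"wz": -0.72,"grip": 8.5},{"dx": 0.0,"dy": 0.0,"dz": 0.0,"wx": 0.0,"wy": 0.0,"wz": -0.87,"grip": 8.5},{"dx": 0.0,"dy": 0.0,"dz": 0.0,"wx": 0.0,"wy": 0.0,"wz": -1.0,"grip": 8.5},{"dx": 0.0,"dy": 0.0,"dz": 0.0,"wx": 0.0,"wy": 0.0,"wz": -1.15,"grip": 8.5},{"dx": 0.0,"dy": 0.0,"dz": 0.0,"wx": 0.0,"wy": 0.0,"wz": -1.3,"grip": 8.5},{"dx": 0.0,"dy": 0.0,"dz": 0.0,"wx": 0.0,"wy": 0.0,"wz": -1.45,"grip": 8.5}]}}

```text
clock: 4.1
eef_pos: [0.4041, -0.0514, 0.2906]
tool_rot: [0.154, 0.841, 0.028, 0.518]
ft_force: [-0.6, 0.2, 0.2]
grip_width: 0.085
grasp_force: 0.0
```

```bash
sed -i 's/y=np.array(\[np.sin(a),-np.cos(a),0\])/y=-np.array([np.sin(a),-np.cos(a),0])/' g.py; python3 - <<'E'
from g import *
o=monitor.get_obs(); print(o['joint_pos'].round(2), o['eef_pos'].round(3),R.from_quat(o['tool_rot']).as_matrix().round(3))
print(inc([.41,-.0293,.139],-8,25));print(inc([.43,-.031,.20],-8,25))
E
```

```text
[-0.13 -0.7  -1.09  0.09 -0.    0.24] [ 0.404 -0.051  0.291] [[-0.415  0.23   0.88 ]
 [ 0.288  0.951 -0.113]
 [-0.863  0.206 -0.461]]
(array([13.47, -0.9 ,  7.26]), array([ 0.006, -0.044, -0.229]))
(array([7.33, 0.66, 6.23]), array([ 0.006, -0.044, -0.229]))
```

Emit:
{"name": "arm_command", "arguments": {"increments": [{"dx": 7.3,"dy": 0.7,"dz": 6.2,"wx": 0.0,"wy": -0.04,"wz": -0.229,"grip": 8.5},{"dx": 7.3,"dy": 0.7,"dz": 6.2,"wx": 0.0,"wy": -0.04,"wz": -0.229,"grip": 8.5},{"dx": 7.3,"dy": 0.7,"dz": 6.2,"wx": 0.0,"wy": -0.04,"wz": -0.229,"grip": 8.5},{"dx": 7.3,"dy": 0.7,"dz": 6.2,"wx": 0.0,"wy": -0.04,"wz": -0.229,"grip": 8.5},{"dx": 7.3,"dy": 0.7,"dz": 6.2,"wx": 0.0,"wy": -0.04,"wz": -0.229,"grip": 8.5}]}}

```text
clock: 4.6
eef_pos: [0.4609, -0.0255, 0.2644]
tool_rot: [0.062, 0.856, -0.035, 0.512]
ft_force: [0.3, 1.4, -0.1]
grip_width: 0.0851
grasp_force: 0.0
```

```bash
python3 - <<'E'
from g import *
o=monitor.get_obs(); print(o['joint_pos'].round(2), o['eef_pos'].round(3),R.from_quat(o['tool_rot']).as_matrix()[:,1:].round(3))
print(inc([.41,-.0293,.139],-8,25));print(inc([.42,-.031,.145],-8,30))
E
```

```text
[ 0.06 -0.44 -1.09 -0.15 -0.18  0.1 ] [ 0.461 -0.025  0.264] [[ 0.142  0.872]
 [ 0.99  -0.123]
 [ 0.005 -0.473]]
(array([13.4 , -1.16,  1.54]), array([-0.001, -0.057, -0.005]))
(array([12.39, -1.18,  2.15]), array([-0.   ,  0.03 , -0.005]))
```

```bash
cat > k.py <<'E'
import numpy as np
from scipy.optimize import least_squares
D=[(.241,.0045,1.335,np.hypot(.1685,.4705),.2305),(-.91,-1.09,.28,np.hypot(.357,.0454),.3017),(-.70,-1.09,.09,np.hypot(.4041,.0514),.2906)]
def fk(x,j):
    a,b,L,H,e=x;b_=j[0]-j[1];B=b_+j[2]
    return np.array([a*np.sin(j[0])+b*np.cos(b_)+e*np.sin(b_)+L*np.cos(B), H+a*np.cos(j[0])-b*np.sin(b_)+e*np.cos(b_)-L*np.sin(B)])
s=least_squares(lambda x:np.concatenate([fk(x,d[:3])-d[3:] for d in D]+[[.02*(x[4])]]),[.3,.3,.2,.2,0])
x=s.x
if __name__=='__main__':
    print(x,s.fun)
    for be in(25,30,40,50,60,90):
        for r,z in((.41,.14),(.455,.117),(.503,.096),(.59,.07)):
            f=least_squares(lambda j:np.append(fk(x,j)-[r,z],j[0]-j[1]+j[2]-np.radians(be)),[-.2,-.5,.5])
            print(be,r,z,f.x.round(2),round(f.cost,6))
E
python3 k.py
```

```text
[0.4962173  0.39010797 0.40844306 0.23844007 0.01022708] [ 2.93730215e-05 -8.68648807e-05 -1.79682880e-05  1.84785862e-04
 -3.82480670e-05 -9.79211486e-05  2.04541680e-04]
25 0.41 0.14 [ 0.49 -1.6  -1.64] 0.000203
25 0.455 0.117 [ 1.02 -1.6  -2.18] 2.1e-05
25 0.503 0.096 [ 0.76 -1.4  -1.73] 0.0
25 0.59 0.07 [ 0.69 -1.16 -1.41] 0.0
30 0.41 0.14 [ 0.06 -1.47 -1.01] 0.0
30 0.455 0.117 [ 0.34 -1.42 -1.24] 0.0
30 0.503 0.096 [ 0.45 -1.32 -1.25] 0.0
30 0.59 0.07 [ 0.54 -1.11 -1.12] 0.0
40 0.41 0.14 [-0.28 -1.23 -0.26] 0.0
40 0.455 0.117 [-0.04 -1.21 -0.47] 0.0
40 0.503 0.096 [ 0.14 -1.14 -0.59] 0.0
40 0.59 0.07 [ 0.34 -0.97 -0.61] 0.0
50 0.41 0.14 [-0.29 -1.05  0.11] 0.0
50 0.455 0.117 [-0.11 -1.02 -0.04] 0.0
50 0.503 0.096 [ 0.05 -0.96 -0.14] 0.0
50 0.59 0.07 [ 0.26 -0.8  -0.19] 0.0
60 0.41 0.14 [-0.22 -0.88  0.4 ] 0.0
60 0.455 0.117 [-0.08 -0.84  0.28] 0.0
60 0.503 0.096 [ 0.06 -0.78  0.21] 0.0
60 0.59 0.07 [ 0.26 -0.62  0.17] 0.0
90 0.41 0.14 [ 0.13 -0.38  1.06] 0.0
90 0.455 0.117 [ 0.24 -0.31  1.02] 0.0
90 0.503 0.096 [ 0.35 -0.22  1.  ] 0.0
90 0.59 0.07 [ 0.53 -0.01  1.04] 0.0
```

```bash
python3 - <<'E'
from g import *
print(inc([.4372,-.0331,.20],-8,50))
print(inc([.4372,-.0331,.144],-8,50))
E
```

```text
(array([ 6.73, -1.12,  1.07]), array([ 0.   ,  0.379, -0.005]))
(array([11.66, -1.14,  3.72]), array([ 0.   ,  0.379, -0.005]))
```

Emit:
{"name": "arm_command", "arguments": {"increments": [{"dx": 6.7,"dy": -1.1,"dz": 1.1,"wx": 0.0,"wy": 0.379,"wz": -0.005,"grip": 8.5},{"dx": 6.7,"dy": -1.1,"dz": 1.1,"wx": 0.0,"wy": 0.379,"wz": -0.005,"grip": 8.5},{"dx": 6.7,"dy": -1.1,"dz": 1.1,"wx": 0.0,"wy": 0.379,"wz": -0.005,"grip": 8.5},{"dx": 6.7,"dy": -1.1,"dz": 1.1,"wx": 0.0,"wy": 0.379,"wz": -0.005,"grip": 8.5}]}}

```text
clock: 5.0
eef_pos: [0.4407, -0.034, 0.2052]
tool_rot: [0.067, 0.936, -0.024, 0.345]
ft_force: [-0.0, -0.4, 0.7]
grip_width: 0.0851
grasp_force: 0.0
```

```bash
python3 - <<'E'
from g import *
o=monitor.get_obs(); print(o['joint_pos'].round(2), o['eef_pos'].round(3),R.from_quat(o['tool_rot']).as_matrix()[:,1:].round(3))
print(inc([.4372,-.0331,.144],-8,50))
E
```

```text
[-0.03 -0.33 -0.87  0.33 -0.07  0.09] [ 0.441 -0.034  0.205] [[ 0.141  0.643]
 [ 0.99  -0.09 ]
 [ 0.002 -0.76 ]]
(array([4.25, 0.03, 4.42]), array([ 0.   ,  0.009, -0.003]))
```

Emit:
{"name": "arm_command", "arguments": {"increments": [{"dx": 2.2,"dy": 0.0,"dz": 2.2,"wx": 0.0,"wy": 0.009,"wz": -0.003,"grip": 8.5},{"dx": 4.2,"dy": 0.0,"dz": 4.4,"wx": 0.0,"wy": 0.009,"wz": -0.003,"grip": 8.5},{"dx": 4.2,"dy": 0.0,"dz": 4.4,"wx": 0.0,"wy": 0.009,"wz": -0.003,"grip": 8.5},{"dx": 4.2,"dy": 0.0,"dz": 4.4,"wx": 0.0,"wy": 0.009,"wz": -0.003,"grip": 8.5}]}}

```text
clock: 5.4
eef_pos: [0.4338, -0.0326, 0.1413]
tool_rot: [0.065, 0.938, -0.024, 0.339]
ft_force: [0.5, -0.5, 0.6]
grip_width: 0.0849
grasp_force: 0.0
```

```bash
python3 - <<'E'
from g import *
o=monitor.get_obs(); print(o['joint_pos'].round(2), o['eef_pos'].round(4),R.from_quat(o['tool_rot']).as_matrix()[:,1:].round(3))
print(inc([.5009,-.042,.067],-8,50))
p,d=viewer.camera('wrist');cv2.imwrite('pics/w1.png',p[...,::-1])
E
```

```text
[-0.02 -0.22 -1.    0.1  -0.07  0.09] [ 0.4338 -0.0326  0.1413] [[ 0.138  0.633]
 [ 0.99  -0.088]
 [-0.001 -0.769]]
(array([-0.46,  0.  , 10.04]), array([ 0.001, -0.004,  0.002]))
```

View pics/w1.png

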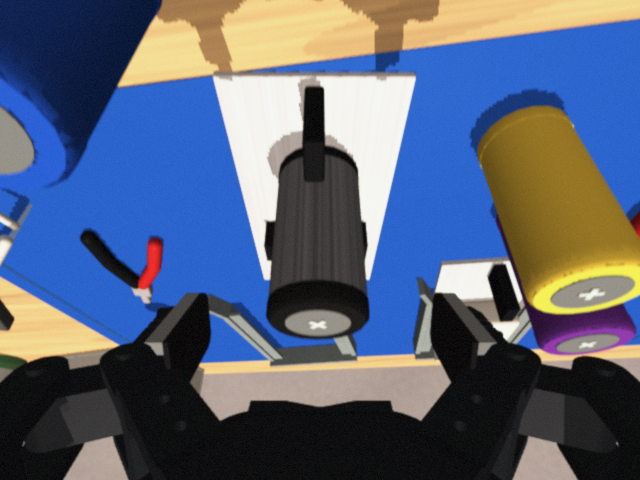

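The wrist view shows the grey speaker at (318,250), centred between the fingers (tips near 190 and 450) and in line with the fin at (313,135). Now I'll approach and close.

Emit:
{"name": "arm_command", "arguments": {"increments": [{"dx": -0.1,"dy": 0.0,"dz": 3.0,"wx": 0.0,"wy": 0.0,"wz": 0.0,"grip": 8.5},{"dx": -0.3,"dy": 0.0,"dz": 6.0,"wx": 0.0,"wy": 0.0,"wz": 0.0,"grip": 8.5},{"dx": -0.4,"dy": 0.0,"dz": 8.5,"wx": 0.0,"wy": 0.0,"wz": 0.0,"grip": 8.5},{"dx": -0.5,"dy": 0.0,"dz": 10.0,"wx": 0.0,"wy": 0.0,"wz": 0.0,"grip": 8.5},{"dx": -0.5,"dy": 0.0,"dz": 10.0,"wx": 0.0,"wy": 0.0,"wz": 0.0,"grip": 8.5},{"dx": -0.5,"dy": 0.0,"dz": 10.0,"wx": 0.0,"wy": 0.0,"wz": 0.0,"grip": 5.4},{"dx": -0.5,"dy": 0.0,"dz": 10.0,"wx": 0.0,"wy": 0.0,"wz": 0.0,"grip": 5.4},{"dx": -0.5,"dy": 0.0,"dz": 10.0,"wx": 0.0,"wy": 0.0,"wz": 0.0,"grip": 5.4},{"dx": -0.5,"dy": 0.0,"dz": 10.0,"wx": 0.0,"wy": 0.0,"wz": 0.0,"grip": 5.4},{"dx": -0.5,"dy": 0.0,"dz": 10.0,"wx": 0.0,"wy": 0.0,"wz": 0.0,"grip": 5.4}]}}

```text
clock: 6.45
eef_pos: [0.503, -0.0425, 0.0704]
tool_rot: [0.065, 0.937, -0.024, 0.342]
ft_force: [-4.3, -2.2, 8.2]
grip_width: 0.0585
grasp_force: 63.9
```

```bash
cat > arc.py <<'E'
from g import *
# rotate about the speaker's bottom front edge (with lift), TCP path
o=monitor.get_obs();p0=o['eef_pos'];r0=R.from_quat(o['tool_rot']);print(o['joint_pos'].round(2),p0.round(4),o['grip_width'],o['grasp_force'])
t=np.array([.9903,-.139,0]);n=np.array([.139,.9903,0])
ax=np.array([.4945,-.0411,0]);piv=ax+.030*t;piv[2]=.006
def at(deg,lift,fwd=0):
    q=R.from_rotvec(n*np.radians(deg)); P=piv+q.apply(p0-piv)+np.array([0,0,lift])+fwd*t
    return P,(r0.inv().apply(P-p0)*100).round(2),(r0.inv()*(q*r0)).as_rotvec().round(3)
E
python3 - <<'E'
from arc import *
for a in(0,8,16,24,32,40,48,56,64,72,76): print(a,*at(a,.003 if a<70 else .002))
E
```

```text
[-0.05  0.14 -0.98 -0.25 -0.06  0.07] [ 0.503  -0.0425  0.0704] 0.058507893169024126 63.851577043533325
0 [ 0.50303553 -0.04248139  0.07341238] [-0.19 -0.   -0.23] [0. 0. 0.]
8 [ 0.51211886 -0.04375634  0.07575766] [-1.05 -0.    0.18] [-0.    0.14 -0.  ]
16 [ 0.52143702 -0.04506425  0.07680355] [-1.83 -0.    0.71] [-0.     0.279 -0.   ]
24 [ 0.53080865 -0.04637967  0.0765297 ] [-2.54 -0.    1.34] [-0.     0.419 -0.   ]
32 [ 0.54005133 -0.04767698  0.07494145] [-3.15 -0.    2.06] [-0.001  0.559 -0.   ]
40 [ 0.54898516 -0.04893095  0.0720697 ] [-3.66 -0.    2.86] [-0.001  0.698 -0.   ]
48 [ 0.55743625 -0.05011716  0.06797035] [-4.05 -0.    3.72] [-0.001  0.838 -0.   ]
56 [ 0.56524011 -0.05121252  0.06272319] [-4.31 -0.    4.63] [-0.001  0.977 -0.   ]
64 [ 0.57224485 -0.05219572  0.05643036] [-4.45 -0.    5.57] [-1.000e-03  1.117e+00 -0.000e+00]
72 [ 0.57831411 -0.05304761  0.04821434] [-4.39 -0.    6.59] [-1.000e-03  1.257e+00 -0.000e+00]
76 [ 0.58096025 -0.05341902  0.04430339] [-4.34 -0.    7.06] [-1.000e-03  1.326e+00 -0.000e+00]
```

Emit:
{"name": "arm_command", "arguments": {"increments": [{"dx": -0.2,"dy": 0.0,"dz": -0.25,"wx": 0.0,"wy": 0.0,"wz": 0.0,"grip": 5.4},{"dx": -0.6,"dy": 0.0,"dz": -0.05,"wx": 0.0,"wy": 0.07,"wz": 0.0,"grip": 5.4},{"dx": -1.05,"dy": 0.0,"dz": 0.2,"wx": 0.0,"wy": 0.14,"wz": 0.0,"grip": 5.4},{"dx": -1.45,"dy": 0.0,"dz": 0.45,"wx": 0.0,"wy": 0.21,"wz": 0.0,"grip": 5.4},{"dx": -1.85,"dy": 0.0,"dz": 0.7,"wx": 0.0,"wy": 0.28,"wz": 0.0,"grip": 5.4},{"dx": -2.2,"dy": 0.0,"dz": 1.0,"wx": 0.0,"wy": 0.35,"wz": 0.0,"grip": 5.4},{"dx": -2.55,"dy": 0.0,"dz": 1.35,"wx": 0.0,"wy": 0.42,"wz": 0.0,"grip": 5.4},{"dx": -3.15,"dy": 0.0,"dz": 2.05,"wx": 0.0,"wy": 0.56,"wz": 0.0,"grip": 5.4},{"dx": -3.65,"dy": 0.0,"dz": 2.85,"wx": 0.0,"wy": 0.7,"wz": 0.0,"grip": 5.4},{"dx": -3.65,"dy": 0.0,"dz": 2.85,"wx": 0.0,"wy": 0.7,"wz": 0.0,"grip": 5.4}]}}

```text
clock: 7.45
eef_pos: [0.5523, -0.0485, 0.0677]
tool_rot: [0.069, 0.998, 0.0, -0.004]
ft_force: [-0.2, 0.4, 4.7]
grip_width: 0.0583
grasp_force: 65.9
```

```bash
python3 - <<'E'
from arc import *
print(R.from_quat(o['tool_rot']).as_matrix()[:,1:].round(3))
# rotation so far from initial beta 50
b=np.degrees(np.arcsin(-r0.as_matrix()[2,2]));print('beta',b)
for a in(0,8,16,24,32,36): print(a,*at(a,0))
p,d=viewer.camera('top');cv2.imwrite('pics/t1.png',cv2.resize(p[170:330,270:450,::-1],None,fx=3,fy=3))
E
```

```text
[-0.09  0.48 -0.1   1.    0.    0.05] [ 0.5523 -0.0485  0.0677] 0.05825204351878623 65.9385895729065
[[ 0.137 -0.009]
 [ 0.991  0.002]
 [ 0.    -1.   ]]
beta 89.48466484695103
0 [ 0.55234967 -0.04848331  0.06774912] [0. 0. 0.] [0. 0. 0.]
8 [ 0.56058724 -0.04963955  0.06320758] [-0.84 -0.    0.45] [-0.    0.14  0.  ]
16 [ 0.56811872 -0.05069668  0.05755254] [-1.6  -0.    1.01] [-0.     0.279  0.   ]
24 [ 0.57479751 -0.05163412  0.05089407] [-2.28 -0.    1.67] [-0.001  0.419  0.   ]
32 [ 0.5804936  -0.05243363  0.04336178] [-2.86 -0.01  2.41] [-0.001  0.559  0.   ]
36 [ 0.58293769 -0.05277669  0.03931317] [-3.11 -0.01  2.82] [-0.001  0.628  0.   ]
```

View pics/t1.png

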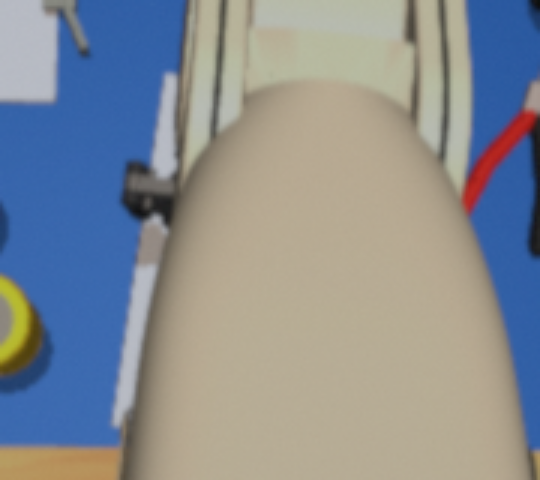

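The top view is mostly hidden by the arm; the tray's left edge (about (145,250)) hasn't moved. I'll carry on with the tip.

Emit:
{"name": "arm_command", "arguments": {"increments": [{"dx": -0.45,"dy": 0.0,"dz": 0.2,"wx": 0.0,"wy": 0.07,"wz": 0.0,"grip": 5.4},{"dx": -0.85,"dy": 0.0,"dz": 0.4,"wx": 0.0,"wy": 0.14,"wz": 0.0,"grip": 5.4},{"dx": -1.25,"dy": 0.0,"dz": 0.65,"wx": 0.0,"wy": 0.21,"wz": 0.0,"grip": 5.4},{"dx": -1.6,"dy": 0.0,"dz": 0.95,"wx": 0.0,"wy": 0.28,"wz": 0.0,"grip": 5.4},{"dx": -1.95,"dy": 0.0,"dz": 1.25,"wx": 0.0,"wy": 0.35,"wz": 0.0,"grip": 5.4},{"dx": -2.3,"dy": 0.0,"dz": 1.6,"wx": 0.0,"wy": 0.42,"wz": 0.0,"grip": 5.4},{"dx": -2.6,"dy": 0.0,"dz": 1.95,"wx": 0.0,"wy": 0.49,"wz": 0.0,"grip": 5.4},{"dx": -2.85,"dy": 0.0,"dz": 2.35,"wx": 0.0,"wy": 0.56,"wz": 0.0,"grip": 5.4},{"dx": -2.85,"dy": 0.0,"dz": 2.35,"wx": 0.0,"wy": 0.56,"wz": 0.0,"grip": 5.4},{"dx": -2.85,"dy": 0.0,"dz": 2.35,"wx": 0.0,"wy": 0.56,"wz": 0.0,"grip": 5.4}]}}

```text
clock: 8.5
eef_pos: [0.5754, -0.0519, 0.0453]
tool_rot: [0.066, 0.958, 0.019, -0.278]
ft_force: [0.2, 0.7, -3.8]
grip_width: 0.0584
grasp_force: 64.9
```

```bash
python3 - <<'E'
from arc import *
print(R.from_quat(o['tool_rot']).as_matrix()[:,1:].round(3))
p,d=viewer.camera('scene');cv2.imwrite('pics/s1.png',cv2.resize(p[130:330,200:420,::-1],None,fx=2.7,fy=2.7))
E
```

```text
[-0.1   1.02  0.7   1.82  0.02  0.03] [ 0.5754 -0.0519  0.0453] 0.05840131868037412 64.85268831253052
[[ 0.137 -0.53 ]
 [ 0.991  0.074]
 [-0.    -0.845]]
```

View pics/s1.png

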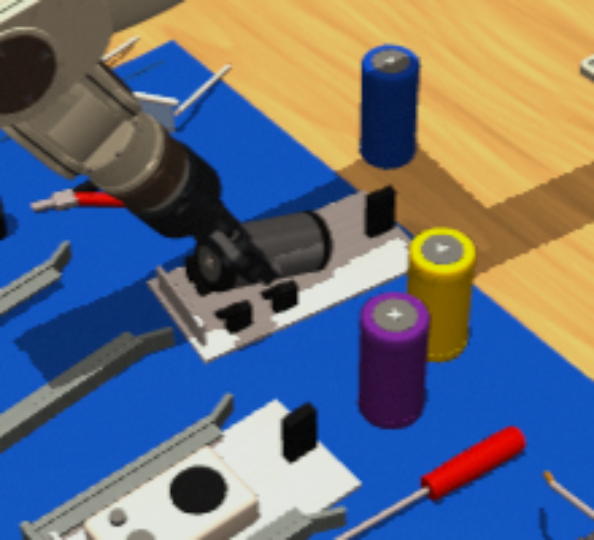

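The speaker is nearly level, held over the V-blocks with its top end at (215,260) in the crop. Release and retreat.

Emit:
{"name": "arm_command", "arguments": {"increments": [{"dx": 0.0,"dy": 0.0,"dz": 0.0,"wx": 0.0,"wy": 0.0,"wz": 0.0,"grip": 6.6},{"dx": 0.0,"dy": 0.0,"dz": 0.0,"wx": 0.0,"wy": 0.0,"wz": 0.0,"grip": 7.0},{"dx": 0.0,"dy": 0.0,"dz": 0.0,"wx": 0.0,"wy": 0.0,"wz": 0.0,"grip": 8.0},{"dx": 0.0,"dy": 0.0,"dz": 0.0,"wx": 0.0,"wy": 0.0,"wz": 0.0,"grip": 8.5},{"dx": 0.0,"dy": 0.0,"dz": -1.5,"wx": 0.0,"wy": 0.0,"wz": 0.0,"grip": 8.5},{"dx": 0.0,"dy": 0.0,"dz": -4.0,"wx": 0.0,"wy": 0.0,"wz": 0.0,"grip": 8.5},{"dx": 0.0,"dy": 0.0,"dz": -7.0,"wx": 0.0,"wy": 0.0,"wz": 0.0,"grip": 8.5},{"dx": 2.0,"dy": 0.0,"dz": -9.0,"wx": 0.0,"wy": -0.1,"wz": 0.0,"grip": 8.5},{"dx": 4.0,"dy": 0.0,"dz": -10.0,"wx": 0.0,"wy": -0.25,"wz": 0.0,"grip": 8.5},{"dx": 6.0,"dy": 0.0,"dz": -11.0,"wx": 0.0,"wy": -0.4,"wz": 0.0,"grip": 8.5}]}}

```text
clock: 9.55
eef_pos: [0.5876, -0.0537, 0.1654]
tool_rot: [0.069, 0.992, 0.007, -0.102]
ft_force: [0.6, 0.1, 1.7]
grip_width: 0.0853
grasp_force: 0.0
```

```bash
python3 - <<'E'
from g import *
o=monitor.get_obs(); print(o['joint_pos'].round(2), o['eef_pos'].round(4))
p,d=viewer.camera('scene');np.savez('s2.npz',p=p,d=d);cv2.imwrite('pics/s2.png',cv2.resize(p[130:330,200:420,::-1],None,fx=2.7,fy=2.7))
c=cal('scene');P=depthpts(c,d)
Q=P[195:260,250:360].reshape(-1,3)
t=np.array([.9903,-.139,0]);n=np.array([.139,.9903,0]);a=Q@t-.5423;b=Q@n-.0257
for z in('fin',(a<-.085)&(a>-.125)&(abs(b)<.012)&(Q[:,2]>.03)),('spk',(a>-.04)&(a<.11)&(abs(b)<.03)&(Q[:,2]>.055)):
    k=z[1];print(z[0],k.sum(),'along',a[k].min().round(4),a[k].max().round(4),'n',b[k].mean().round(4),'zmax',np.percentile(Q[k,2],98).round(4)) if k.sum() else print(z[0],0)
print(inc([.4372,-.0355,.15],-8,90))
E
```

```text
[-0.1   0.63  0.4   1.55  0.01  0.04] [ 0.5876 -0.0537  0.1654]
fin 115 along -0.1205 -0.0889 n 0.0013 zmax 0.0617
spk 649 along -0.0215 0.1018 n 0.0049 zmax 0.0709
(array([13.15, -0.24,  5.12]), array([-0.   , -0.202,  0.002]))
```

View pics/s2.png

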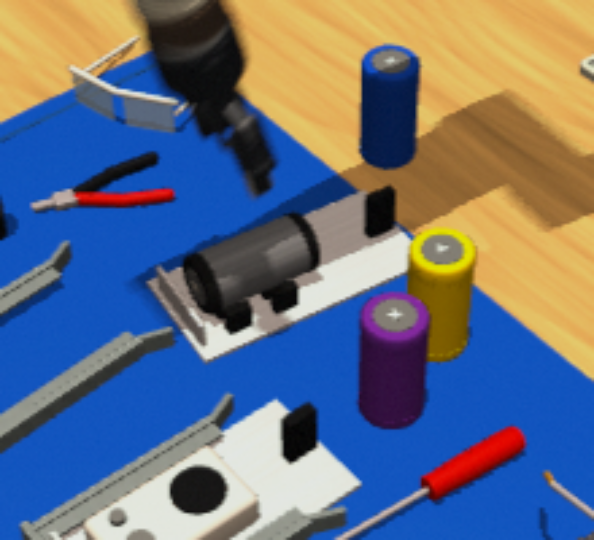

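The speaker lies in both V-blocks (crop (250,260)), measured mid at tray x of about 40 mm. Next the fin.

Emit:
{"name": "arm_command", "arguments": {"increments": [{"dx": 3.0,"dy": 0.0,"dz": 0.0,"wx": 0.0,"wy": -0.05,"wz": 0.0,"grip": 8.5},{"dx": 6.5,"dy": -0.1,"dz": 2.0,"wx": 0.0,"wy": -0.1,"wz": 0.0,"grip": 8.5},{"dx": 10.0,"dy": -0.2,"dz": 3.5,"wx": 0.0,"wy": -0.15,"wz": 0.0,"grip": 8.5},{"dx": 13.1,"dy": -0.2,"dz": 5.1,"wx": 0.0,"wy": -0.202,"wz": 0.0,"grip": 8.5},{"dx": 13.1,"dy": -0.2,"dz": 5.1,"wx": 0.0,"wy": -0.202,"wz": 0.0,"grip": 8.5},{"dx": 13.1,"dy": -0.2,"dz": 5.1,"wx": 0.0,"wy": -0.202,"wz": 0.0,"grip": 8.5}]}}

```text
clock: 10.2
eef_pos: [0.4458, -0.0361, 0.1469]
tool_rot: [0.069, 0.998, 0.0, -0.003]
ft_force: [0.8, 0.3, 0.8]
grip_width: 0.0852
grasp_force: 0.0
```

```bash
python3 - <<'E'
from g import *
o=monitor.get_obs(); print(o['joint_pos'].round(2), o['eef_pos'].round(4))
print(inc([.4372,-.0355,.02],-8,90))
E
```

```text
[-0.08  0.2  -0.28  1.1   0.    0.06] [ 0.4458 -0.0361  0.1469]
(array([ 0.8 , -0.05, 12.7 ]), array([-0.   , -0.005,  0.002]))
```

Emit:
{"name": "arm_command", "arguments": {"increments": [{"dx": 0.8,"dy": -0.05,"dz": 4.0,"wx": 0.0,"wy": 0.0,"wz": 0.0,"grip": 8.5},{"dx": 0.8,"dy": -0.05,"dz": 8.0,"wx": 0.0,"wy": 0.0,"wz": 0.0,"grip": 8.5},{"dx": 0.8,"dy": -0.05,"dz": 11.0,"wx": 0.0,"wy": 0.0,"wz": 0.0,"grip": 8.5},{"dx": 0.8,"dy": -0.05,"dz": 12.5,"wx": 0.0,"wy": 0.0,"wz": 0.0,"grip": 8.5},{"dx": 0.8,"dy": -0.05,"dz": 12.5,"wx": 0.0,"wy": 0.0,"wz": 0.0,"grip": 8.5},{"dx": 0.8,"dy": -0.05,"dz": 12.5,"wx": 0.0,"wy": 0.0,"wz": 0.0,"grip": 4.0},{"dx": 0.8,"dy": -0.05,"dz": 12.5,"wx": 0.0,"wy": 0.0,"wz": 0.0,"grip": 3.0},{"dx": 0.8,"dy": -0.05,"dz": 12.5,"wx": 0.0,"wy": 0.0,"wz": 0.0,"grip": 2.2}]}}

```text
clock: 11.0
eef_pos: [0.4414, -0.0359, 0.0231]
tool_rot: [0.069, 0.998, -0.0, -0.0]
ft_force: [-0.0, -0.0, 0.8]
grip_width: 0.0437
grasp_force: 0.0
```

Emit:
{"name": "arm_command", "arguments": {"increments": [{"dx": 0.0,"dy": 0.0,"dz": 0.0,"wx": 0.0,"wy": 0.0,"wz": 0.0,"grip": 1.6},{"dx": 0.0,"dy": 0.0,"dz": 0.0,"wx": 0.0,"wy": 0.0,"wz": 0.0,"grip": 1.2},{"dx": 0.0,"dy": 0.0,"dz": 0.0,"wx": 0.0,"wy": 0.0,"wz": 0.0,"grip": 0.5},{"dx": 0.0,"dy": 0.0,"dz": 0.0,"wx": 0.0,"wy": 0.0,"wz": 0.0,"grip": 0.5}]}}

```text
clock: 11.4
eef_pos: [0.4401, -0.0363, 0.0225]
tool_rot: [0.069, 0.998, -0.0, -0.001]
ft_force: [-1.2, -1.5, 6.5]
grip_width: 0.0114
grasp_force: 59.5
```

```bash
python3 - <<'E'
from g import *
o=monitor.get_obs(); print(o['joint_pos'].round(2), o['eef_pos'].round(4),R.from_quat(o['tool_rot']).as_matrix()[:,1:].round(3),o['grip_width'],o['grasp_force'])
h=np.radians(5.1);t=np.array([np.cos(h),np.sin(h)]);m0=np.array([.790,-.1185])
# dock midline through m0; home fin = mouth+60-105
stop=np.array([.901,0]);mouth=m0+t*((.901-m0[0])/t[0]-.185);print('mouth',mouth)
print('home fin',mouth-.045*t,'pre fin',mouth-.21*t)
z=o['eef_pos'][2]
for s in(-.26,-.05): 
    q=mouth+s*t; print(s,q,inc([*q,z],5.1,90))
E
```

```text
[-0.08  0.34 -0.46  0.76 -0.    0.06] [ 0.4401 -0.0363  0.0225] [[ 0.138 -0.002]
 [ 0.99  -0.001]
 [-0.001 -1.   ]] 0.011364006169517325 59.51635658740997
mouth [ 0.7167324  -0.12503896]
home fin [ 0.67191055 -0.1290392 ] pre fin [ 0.50756378 -0.14370676]
-0.26 [ 0.45776173 -0.14815148] (array([ -3.29, -10.84,   0.  ]), array([-0.001, -0.002, -0.228]))
-0.05 [ 0.66693035 -0.12948367] (array([-23.75,  -6.1 ,  -0.05]), array([-0.001, -0.002, -0.228]))
```

```bash
python3 - <<'E'
from m import *
from g import inc
z=np.load('top0.npz');p=z['p'];c=cal('top')
hsv=cv2.cvtColor(p,cv2.COLOR_RGB2HSV);m=(((hsv[...,0]<10)|(hsv[...,0]>170))&(hsv[...,1]>150)&(hsv[...,2]>60));m[:,:400]=0;m[:,480:]=0;m[:185]=0;m[260:]=0
y,x=np.nonzero(m);W=plane(c,x,y,.01);h=np.radians(5.1);t=np.array([np.cos(h),np.sin(h)]);n=np.array([-t[1],t[0]]);mo=np.array([.7167,-.1250])
s=(W[:,:2]-mo)@t;l=(W[:,:2]-mo)@n;print('red: s',s.min(),s.max(),'lat max',l.max(),'at s',s[l.argmax()], W[l.argmax()])
for a in(-.275,-.26): print(a,mo+a*t,inc([*(mo+a*t),.0225],5.1,90))
E
```

```text
red: s -0.15813811601035083 -0.08282461082971775 lat max -0.06919308208257778 at s -0.1576537820407993 [ 0.56582123 -0.20793367  0.01      ]
-0.275 [ 0.44278871 -0.14944593] (array([-1.830e+00, -1.117e+01,  1.000e-02]), array([-0.001, -0.002, -0.228]))
-0.26 [ 0.45772932 -0.14811252] (array([-3.290e+00, -1.084e+01,  1.000e-02]), array([-0.001, -0.002, -0.228]))
```

Emit:
{"name": "arm_command", "arguments": {"increments": [{"dx": -0.2,"dy": -0.5,"dz": 0.0,"wx": 0.0,"wy": 0.0,"wz": -0.03,"grip": 0.5},{"dx": -0.4,"dy": -1.5,"dz": 0.0,"wx": 0.0,"wy": 0.0,"wz": -0.07,"grip": 0.5},{"dx": -0.6,"dy": -2.8,"dz": 0.0,"wx": 0.0,"wy": 0.0,"wz": -0.11,"grip": 0.5},{"dx": -0.8,"dy": -4.2,"dz": 0.0,"wx": 0.0,"wy": 0.0,"wz": -0.15,"grip": 0.5},{"dx": -1.0,"dy": -5.6,"dz": 0.0,"wx": 0.0,"wy": 0.0,"wz": -0.18,"grip": 0.5},{"dx": -1.2,"dy": -7.0,"dz": 0.0,"wx": 0.0,"wy": 0.0,"wz": -0.21,"grip": 0.5},{"dx": -1.4,"dy": -8.4,"dz": 0.0,"wx": 0.0,"wy": 0.0,"wz": -0.228,"grip": 0.5},{"dx": -1.6,"dy": -9.5,"dz": 0.0,"wx": 0.0,"wy": 0.0,"wz": -0.228,"grip": 0.5},{"dx": -1.8,"dy": -10.4,"dz": 0.0,"wx": 0.0,"wy": 0.0,"wz": -0.228,"grip": 0.5},{"dx": -1.8,"dy": -10.9,"dz": 0.0,"wx": 0.0,"wy": 0.0,"wz": -0.228,"grip": 0.5}]}}

```text
clock: 12.4
eef_pos: [0.4439, -0.1447, 0.0226]
tool_rot: [-0.047, 0.999, 0.002, -0.0]
ft_force: [1.8, 9.2, 7.1]
grip_width: 0.0111
grasp_force: 60.0
```

Emit:
{"name": "arm_command", "arguments": {"increments": [{"dx": 0.0,"dy": 0.0,"dz": 0.0,"wx": 0.0,"wy": 0.0,"wz": 0.0,"grip": 0.5},{"dx": 0.0,"dy": 0.0,"dz": 0.0,"wx": 0.0,"wy": 0.0,"wz": 0.0,"grip": 0.5}]}}

```text
clock: 12.6
eef_pos: [0.4437, -0.1454, 0.0225]
tool_rot: [-0.046, 0.999, 0.001, -0.0]
ft_force: [1.7, 3.6, 4.9]
grip_width: 0.0117
grasp_force: 59.5
```

```bash
python3 - <<'E'
from m import *
from g import inc
o=monitor.get_obs();print(o['eef_pos'].round(4),o['joint_pos'].round(2),o['ft_force'])
p,d=viewer.camera('top');c=cal('top');np.savez('t3.npz',p=p,d=d);P=depthpts(c,d)
cv2.imwrite('pics/t3.png',cv2.resize(p[70:330,290:490,::-1],None,fx=2.3,fy=2.3,interpolation=2))
h=np.radians(5.1);t=np.array([np.cos(h),np.sin(h)]);mo=np.array([.7167,-.1250])
for a in(-.2,-.1,-.042,-.037): print(a,mo+a*t,inc([*(mo+a*t),.0225],5.1,90))
E
```

```text
[ 0.4437 -0.1454  0.0225] [-0.32  0.38 -0.4   0.79  0.   -0.41] [1.69729651 3.61563839 4.86136166]
-0.2 [ 0.51749179 -0.14277886] (array([-7.36, -0.42, -0.  ]), array([ 0.002, -0.001,  0.004]))
-0.1 [ 0.61709589 -0.13388943] (array([-1.736e+01, -4.600e-01, -1.000e-02]), array([ 0.002, -0.001,  0.004]))
-0.042 [ 0.67486628 -0.12873356] (array([-2.316e+01, -4.800e-01, -1.000e-02]), array([ 0.002, -0.001,  0.004]))
-0.037 [ 0.67984648 -0.12828909] (array([-2.366e+01, -4.800e-01, -1.000e-02]), array([ 0.002, -0.001,  0.004]))
```

View pics/t3.png

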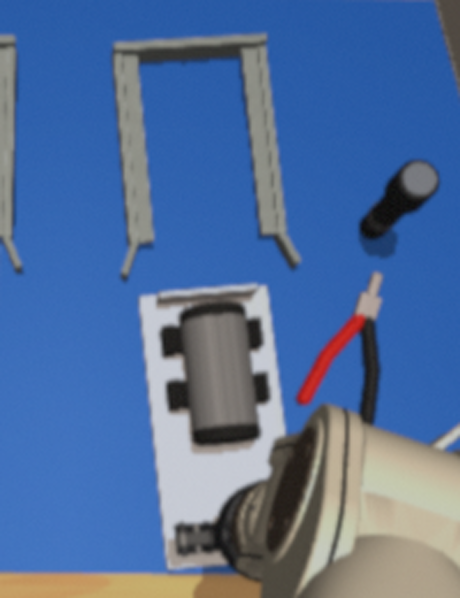

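The tray is aligned in front of the mouth (crop: front edge 140–270 px, flare tips 125–297) and the speaker is still in the V-blocks. Quick edge fit for the final lateral offset.

```bash
python3 - <<'E'
from m import *
z=np.load('t3.npz');p=z['p'];c=cal('top');m=tray(p,c);m[:,:345]=0;m[:,418:]=0
(pl,al),(pr,ar)=edges(m,c,.006,204,255);print(al,ar,pl,pr)
h=np.radians(5.1);t=np.array([np.cos(h),np.sin(h)]);n=np.array([-t[1],t[0]]);mo=np.array([716.7,-125.])
print('lat',(pl-mo)@n,(pr-mo)@n,'s',(pl-mo)@t)
E
```

```text
5.7742224 5.598471 [596.6543  -68.69649] [ 598.37616 -188.1832 ]
lat 66.75198902095526 -52.41474428848484 s -114.56538887730078
```

Emit:
{"name": "arm_command", "arguments": {"increments": [{"dx": -0.3,"dy": -0.3,"dz": 0.0,"wx": 0.0,"wy": 0.0,"wz": 0.01,"grip": 0.5},{"dx": -1.0,"dy": -0.5,"dz": 0.0,"wx": 0.0,"wy": 0.0,"wz": 0.01,"grip": 0.5},{"dx": -2.0,"dy": -0.55,"dz": 0.0,"wx": 0.0,"wy": 0.0,"wz": 0.01,"grip": 0.5},{"dx": -3.2,"dy": -0.55,"dz": 0.0,"wx": 0.0,"wy": 0.0,"wz": 0.01,"grip": 0.5},{"dx": -4.4,"dy": -0.55,"dz": 0.0,"wx": 0.0,"wy": 0.0,"wz": 0.01,"grip": 0.5},{"dx": -5.6,"dy": -0.55,"dz": 0.0,"wx": 0.0,"wy": 0.0,"wz": 0.01,"grip": 0.5},{"dx": -6.8,"dy": -0.55,"dz": 0.0,"wx": 0.0,"wy": 0.0,"wz": 0.01,"grip": 0.5},{"dx": -8.0,"dy": -0.55,"dz": 0.0,"wx": 0.0,"wy": 0.0,"wz": 0.01,"grip": 0.5},{"dx": -9.0,"dy": -0.55,"dz": 0.0,"wx": 0.0,"wy": 0.0,"wz": 0.01,"grip": 0.5},{"dx": -9.5,"dy": -0.55,"dz": 0.0,"wx": 0.0,"wy": 0.0,"wz": 0.01,"grip": 0.5}]}}

```text
clock: 13.65
eef_pos: [0.5313, -0.1435, 0.0224]
tool_rot: [-0.039, 0.999, -0.0, -0.008]
ft_force: [-21.2, -2.3, 25.5]
grip_width: 0.0115
grasp_force: 62.6
```

```bash
python3 - <<'E'
from m import *
from g import inc
o=monitor.get_obs();print(o['eef_pos'].round(4),o['joint_pos'].round(2),o['ft_force'].round(1),o['ft_torque'].round(2))
p,d=viewer.camera('top');c=cal('top');m=tray(p,c);m[:,:345]=0;m[:,418:]=0
(pl,al),(pr,ar)=edges(m,c,.006,190,225);print(al,ar,pl,pr)
h=np.radians(5.1);t=np.array([np.cos(h),np.sin(h)]);n=np.array([-t[1],t[0]]);mo=np.array([716.7,-125.])
print('lat',(pl-mo)@n,(pr-mo)@n,'s',(pl-mo)@t)
mo=mo/1000
for a in(-.1,-.042,-.037): print(a,mo+a*t,inc([*(mo+a*t),.0225],5.1,90))
E
```

```text
[ 0.5313 -0.1435  0.0224] [-0.26  0.53 -0.16  0.9  -0.01 -0.34] [-21.2  -2.3  25.5] [-0.18  4.23  0.05]
4.9972277 -78.05213 [634.86804  -73.563065] [ 628.67035 -162.9693 ]
lat 58.507694330296076 -29.993647425734984 s -76.9355404311984
-0.1 [ 0.61709589 -0.13388943] (array([-8.56,  0.28, -0.14]), array([ 0.   , -0.015, -0.01 ]))
-0.042 [ 0.67486628 -0.12873356] (array([-14.36,   0.34,  -0.23]), array([ 0.   , -0.015, -0.01 ]))
-0.037 [ 0.67984648 -0.12828909] (array([-14.86,   0.35,  -0.23]), array([ 0.   , -0.015, -0.01 ]))
```

```bash
python3 - <<'E'
from m import *
a,_=viewer.camera('top');b,_=viewer.camera('scene')
a=cv2.resize(a[130:280,330:450],(480,600));b=cv2.resize(b[170:300,140:300],(320,260));b=cv2.copyMakeBorder(b,0,340,0,0,cv2.BORDER_CONSTANT)
cv2.imwrite('pics/x4.png',np.hstack([a,b])[...,::-1])
print(monitor.get_obs()['ft_force'])
E
```

```text
[-14.99976723  -1.00450954  20.67815189]
```

View pics/x4.png

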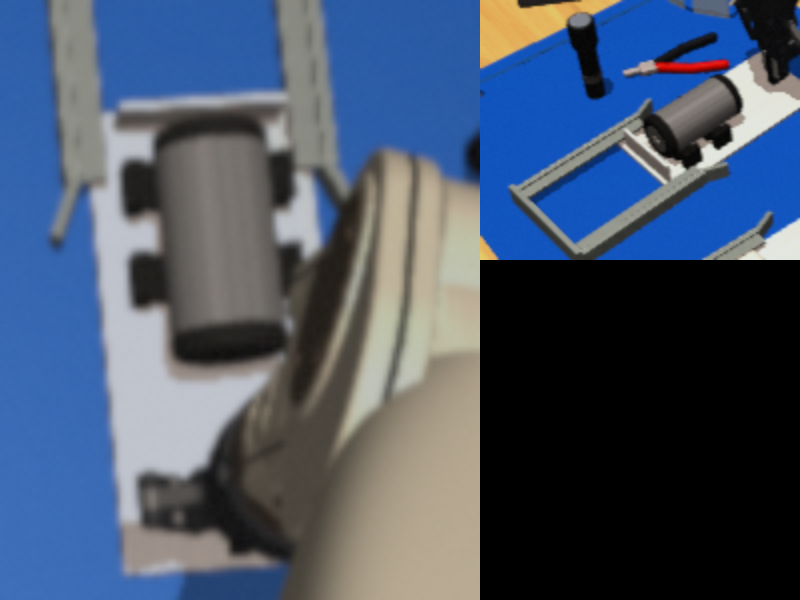

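The tray nose is under both lips (left lip edge at (100,150), nose corners near (108,112) and (285,100)) and the speaker is seated. But the tool is pressing down by about 20 N, so I'll ease up a little and advance.

Emit:
{"name": "arm_command", "arguments": {"increments": [{"dx": 0.0,"dy": 0.0,"dz": -0.2,"wx": 0.0,"wy": 0.0,"wz": 0.0,"grip": 0.5},{"dx": 0.0,"dy": 0.05,"dz": -0.3,"wx": 0.0,"wy": 0.0,"wz": 0.0,"grip": 0.5},{"dx": -0.5,"dy": 0.1,"dz": -0.3,"wx": 0.0,"wy": 0.0,"wz": 0.0,"grip": 0.5},{"dx": -1.0,"dy": 0.1,"dz": -0.3,"wx": 0.0,"wy": 0.0,"wz": 0.0,"grip": 0.5},{"dx": -1.5,"dy": 0.1,"dz": -0.3,"wx": 0.0,"wy": 0.0,"wz": 0.0,"grip": 0.5}]}}

```text
clock: 14.3
eef_pos: [0.5527, -0.1406, 0.0234]
tool_rot: [-0.04, 0.999, 0.0, -0.002]
ft_force: [-0.0, 0.2, -6.0]
grip_width: 0.0113
grasp_force: 58.3
```

```bash
cat > st.py <<'E'
from g import *
o=monitor.get_obs();print(o['eef_pos'].round(4),o['ft_force'].round(1),o['ft_torque'].round(2),R.from_quat(o['tool_rot']).as_matrix()[:,0].round(4))
h=np.radians(5.1);t=np.array([np.cos(h),np.sin(h)]);n=np.array([-t[1],t[0]]);mo=np.array([.7167,-.1250])
print('s,lat',(o['eef_pos'][:2]-mo)@t,(o['eef_pos'][:2]-mo)@n)
E
python3 st.py
```

```text
[ 0.5527 -0.1406  0.0234] [-0.   0.2 -6. ] [-0.14  0.76 -0.01] [-0.9967 -0.0806  0.0049]
s,lat -0.16475417689275537 -0.0009350578153430801
```

Emit:
{"name": "arm_command", "arguments": {"increments": [{"dx": -0.5,"dy": 0.0,"dz": 0.05,"wx": 0.0,"wy": 0.0,"wz": 0.0,"grip": 0.5},{"dx": -1.5,"dy": 0.0,"dz": 0.05,"wx": 0.0,"wy": 0.0,"wz": 0.0,"grip": 0.5},{"dx": -2.5,"dy": 0.0,"dz": 0.05,"wx": 0.0,"wy": 0.0,"wz": 0.0,"grip": 0.5},{"dx": -3.5,"dy": 0.0,"dz": 0.05,"wx": 0.0,"wy": 0.0,"wz": 0.0,"grip": 0.5},{"dx": -4.5,"dy": 0.0,"dz": 0.05,"wx": 0.0,"wy": 0.0,"wz": 0.0,"grip": 0.5},{"dx": -5.2,"dy": 0.0,"dz": 0.05,"wx": 0.0,"wy": 0.0,"wz": 0.0,"grip": 0.5}]}}

```text
clock: 14.9
eef_pos: [0.6057, -0.1366, 0.0235]
tool_rot: [-0.04, 0.999, 0.0, -0.001]
ft_force: [-0.1, -0.2, -5.5]
grip_width: 0.0113
grasp_force: 58.4
```

```bash
python3 st.py
```

```text
[ 0.6057 -0.1366  0.0235] [-0.1 -0.2 -5.5] [-0.08  0.77  0.  ] [-0.9967 -0.0806  0.0029]
s,lat -0.11154261380675674 -0.001655668208802318
```

Emit:
{"name": "arm_command", "arguments": {"increments": [{"dx": -1.0,"dy": 0.05,"dz": 0.05,"wx": 0.0,"wy": 0.0,"wz": -0.005,"grip": 0.5},{"dx": -2.0,"dy": 0.1,"dz": 0.05,"wx": 0.0,"wy": 0.0,"wz": -0.01,"grip": 0.5},{"dx": -3.0,"dy": 0.1,"dz": 0.05,"wx": 0.0,"wy": 0.0,"wz": -0.01,"grip": 0.5},{"dx": -4.0,"dy": 0.1,"dz": 0.05,"wx": 0.0,"wy": 0.0,"wz": -0.01,"grip": 0.5},{"dx": -5.0,"dy": 0.1,"dz": 0.05,"wx": 0.0,"wy": 0.0,"wz": -0.01,"grip": 0.5},{"dx": -5.6,"dy": 0.1,"dz": 0.05,"wx": 0.0,"wy": 0.0,"wz": -0.01,"grip": 0.5},{"dx": -5.9,"dy": 0.1,"dz": 0.05,"wx": 0.0,"wy": 0.0,"wz": -0.01,"grip": 0.5}]}}

```text
clock: 15.6
eef_pos: [0.6637, -0.1309, 0.0228]
tool_rot: [-0.045, 0.999, 0.0, -0.002]
ft_force: [-1.6, 0.3, -4.6]
grip_width: 0.0113
grasp_force: 58.6
```

```bash
python3 st.py
```

```text
[ 0.6637 -0.1309  0.0228] [-1.6  0.3 -4.6] [-0.02  0.69  0.02] [-0.9959 -0.0904  0.0036]
s,lat -0.05334884575374867 -0.0011670891985139148
```

Press on gently to the stop.

Emit:
{"name": "arm_command", "arguments": {"increments": [{"dx": -0.3,"dy": 0.1,"dz": 0.05,"wx": 0.0,"wy": 0.0,"wz": 0.0,"grip": 0.5},{"dx": -0.6,"dy": 0.1,"dz": 0.05,"wx": 0.0,"wy": 0.0,"wz": 0.0,"grip": 0.5},{"dx": -0.9,"dy": 0.1,"dz": 0.05,"wx": 0.0,"wy": 0.0,"wz": 0.0,"grip": 0.5},{"dx": -1.2,"dy": 0.1,"dz": 0.05,"wx": 0.0,"wy": 0.0,"wz": 0.0,"grip": 0.5},{"dx": -1.2,"dy": 0.1,"dz": 0.05,"wx": 0.0,"wy": 0.0,"wz": 0.0,"grip": 0.5}]}}

```text
clock: 16.1
eef_pos: [0.6748, -0.1288, 0.0225]
tool_rot: [-0.045, 0.999, 0.0, -0.002]
ft_force: [-3.4, 0.5, -1.8]
grip_width: 0.0115
grasp_force: 59.1
```

```bash
python3 st.py
```

```text
[ 0.6748 -0.1288  0.0225] [-3.4  0.5 -1.8] [ 0.01  0.87 -0.06] [-0.9959 -0.0901  0.0043]
s,lat -0.04211716366510466 -8.716009177657018e-05
```

Emit:
{"name": "arm_command", "arguments": {"increments": [{"dx": -0.2,"dy": 0.0,"dz": 0.0,"wx": 0.0,"wy": 0.0,"wz": 0.0,"grip": 0.5},{"dx": -0.4,"dy": 0.0,"dz": 0.0,"wx": 0.0,"wy": 0.0,"wz": 0.0,"grip": 0.5},{"dx": -0.6,"dy": 0.0,"dz": 0.0,"wx": 0.0,"wy": 0.0,"wz": 0.0,"grip": 0.5},{"dx": -0.6,"dy": 0.0,"dz": 0.0,"wx": 0.0,"wy": 0.0,"wz": 0.0,"grip": 0.5}]}}

```text
clock: 16.5
eef_pos: [0.6746, -0.1287, 0.0225]
tool_rot: [-0.045, 0.999, 0.001, -0.008]
ft_force: [-21.1, -0.7, 8.1]
grip_width: 0.011
grasp_force: 60.4
```

```bash
python3 st.py
```

```text
[ 0.6746 -0.1287  0.0225] [-21.1  -0.7   8.1] [-0.08  3.27  0.03] [-0.9959 -0.0891  0.0159]
s,lat -0.04225807365769171 4.297311058309236e-05
```

The tray stops at the expected home position with 21 N of contact. Relax, release, retreat straight up.

Emit:
{"name": "arm_command", "arguments": {"increments": [{"dx": 0.5,"dy": 0.0,"dz": 0.0,"wx": 0.0,"wy": 0.0,"wz": 0.0,"grip": 0.5},{"dx": 0.5,"dy": 0.0,"dz": 0.0,"wx": 0.0,"wy": 0.0,"wz": 0.0,"grip": 2.0},{"dx": 0.5,"dy": 0.0,"dz": 0.0,"wx": 0.0,"wy": 0.0,"wz": 0.0,"grip": 4.0},{"dx": 0.5,"dy": 0.0,"dz": 0.0,"wx": 0.0,"wy": 0.0,"wz": 0.0,"grip": 5.0},{"dx": 0.5,"dy": 0.0,"dz": 0.0,"wx": 0.0,"wy": 0.0,"wz": 0.0,"grip": 5.0},{"dx": 0.5,"dy": 0.0,"dz": -2.0,"wx": 0.0,"wy": 0.0,"wz": 0.0,"grip": 5.0},{"dx": 0.5,"dy": 0.0,"dz": -5.0,"wx": 0.0,"wy": 0.0,"wz": 0.0,"grip": 5.0},{"dx": 0.5,"dy": 0.0,"dz": -9.0,"wx": 0.0,"wy": 0.0,"wz": 0.0,"grip": 5.0},{"dx": 4.0,"dy": 0.0,"dz": -13.0,"wx": 0.0,"wy": 0.0,"wz": 0.0,"grip": 5.0},{"dx": 8.0,"dy": 0.0,"dz": -16.0,"wx": 0.0,"wy": 0.0,"wz": 0.0,"grip": 5.0}]}}

```text
clock: 17.5
eef_pos: [0.6057, -0.1353, 0.1825]
tool_rot: [-0.046, 0.999, -0.0, -0.0]
ft_force: [-0.8, -0.3, 0.1]
grip_width: 0.0497
grasp_force: 0.0
```

Emit:
{"name": "arm_command", "arguments": {"increments": [{"dx": 4.0,"dy": 0.0,"dz": -2.0,"wx": 0.0,"wy": 0.0,"wz": 0.0,"grip": 5.0},{"dx": 8.0,"dy": 0.0,"dz": -3.0,"wx": 0.0,"wy": 0.0,"wz": 0.0,"grip": 5.0},{"dx": 12.0,"dy": 0.0,"dz": -3.0,"wx": 0.0,"wy": 0.0,"wz": 0.0,"grip": 5.0},{"dx": 14.0,"dy": 0.0,"dz": -3.0,"wx": 0.0,"wy": 0.0,"wz": 0.0,"grip": 5.0},{"dx": 14.0,"dy": 0.0,"dz": -3.0,"wx": 0.0,"wy": 0.0,"wz": 0.0,"grip": 5.0},{"dx": 14.0,"dy": 0.0,"dz": -3.0,"wx": 0.0,"wy": 0.0,"wz": 0.0,"grip": 5.0}]}}

```text
clock: 18.1
eef_pos: [0.4658, -0.1483, 0.212]
tool_rot: [-0.045, 0.999, -0.0, -0.001]
ft_force: [0.5, 0.0, -0.1]
grip_width: 0.0501
grasp_force: 0.0
```

```bash
python3 - <<'E'
from m import *
p,d=viewer.camera('top');c=cal('top');P=depthpts(c,d);q,_=viewer.camera('scene')
a=cv2.resize(p[70:240,310:440],(390,510));b=cv2.resize(q[170:320,130:310],(360,300));b=cv2.copyMakeBorder(b,0,210,0,0,cv2.BORDER_CONSTANT)
cv2.imwrite('pics/x5.png',np.hstack([a,b])[...,::-1])
h=np.radians(5.1);t=np.array([np.cos(h),np.sin(h),0]);n=np.array([-t[1],t[0],0]);Q=P[70:240,310:440].reshape(-1,3)-[.7167,-.125,0];s=Q@t;l=Q@n;z=Q[:,2]
k=(z>.058)&(z<.08)&(s>0)&(s<.19);print('spk',k.sum(),'s',s[k].min(),s[k].max(),'l',l[k].mean(),'z',np.percentile(z[k],95),'ang',fit(Q[k]))
k=(z>.05)&(z<.065)&(s<-.02)&(s>-.08)&(abs(l)<.03);print('fin',k.sum(),s[k].min(),s[k].max(),l[k].mean())
k=(z>.003)&(z<.010)&(s<-.005)&(s>-.1)&(abs(l)<.08);print('plate l',l[k].min(),l[k].max(),'s',s[k].min())
print(monitor.get_obs()['ft_force'].round(1))
E
```

```text
spk 1079 s 0.03900886216107585 0.16026294118391132 l 0.002138098046445824 z 0.06792072950049503 ang (array([96.98999 , 11.364617], dtype=float32), np.float32(5.658413))
fin 90 -0.06035840078940785 -0.03166775952391299 0.001692530875571702
plate l -0.07954344377755583 0.07921790812123942 s -0.09873879549768524
[-0.3 -0.2  0.6]
```

View pics/x5.png

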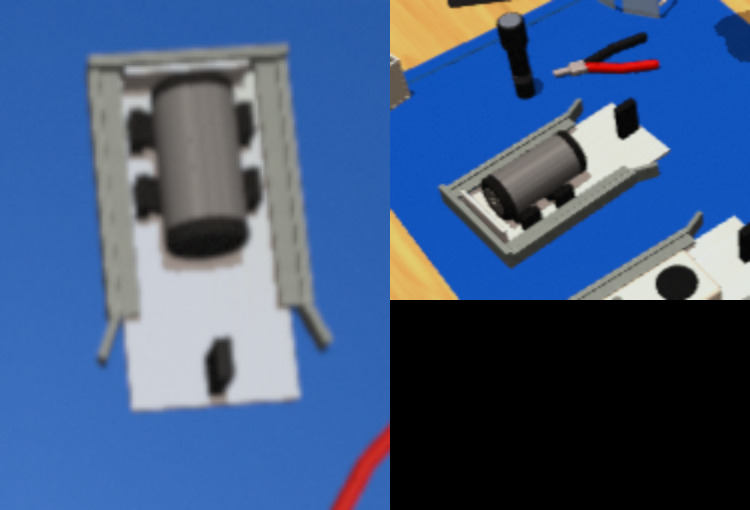

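The view shows the tray home at the rear stop, fin centre 46 mm before the mouth (45 expected). The speaker is in both V-blocks ((200,165)) and the bystanders in view, the torch and one pair of cutters, look unmoved. Handing in.

```bash
python3 -c "
from workcell import job;print(job.job_done())"
```

```text
the job is handed in; nothing more can be done
None
```

The speaker lies in both V-blocks and the tray is home against the dock's rear stop; I handed the job in at about 18 s of the 72 s allowed, and no verdict came back.

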